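# Make up the measuring kit and the fixing kit in their fitted trays

### The arm

A 6-joint arm with a two-finger parallel gripper is mounted at the origin on a cart in front of the work surface, level with it; the furniture and walls round the work are solid. World frame = base frame: x ahead of the robot, y to its left, z up, the work surface at z = 0. Lengths are in m, angles in degrees, forces in N, time in s.
With the tool pointing down it reaches from about 0.35 to 0.775 m from the base axis. Payload 7.3 kg.
Tool frame: the origin (TCP) lies at the very end of the fingers, on their centre line; the grasp point (between the pads) lies 19 mm behind it; z points along the fingers, y is the line along which they close (so a half turn about z gives the same grasp; the last joint's range is limited). The gripper opens to 92 mm and grips with 3 to 60 N. Pads are 19 mm wide; open, the fingers measure 130 mm over their backs; the gripper's body (75 mm by 190 mm) begins 47 mm behind the grasp point.
Start: joints at [-72.021, 19.595, 87.324, -0, 73.075, -8.365], TCP at [0.233, -0.47, 0.227] pointing down, gripper open.
Joint ranges: [-145.02, 145.02], [-44.19, 115.74], [2.07, 154.8], [-57.11, 237.11], [16.16, 152.29], [-177.93, 177.93]. Speed limits (degrees/s): [147.25, 147.25, 180, 180, 180, 180].

### API

Orientations are given as [roll, pitch, yaw] about the fixed x, y, z axes, in that order (R = Rz(yaw) Ry(pitch) Rx(roll)).
In Python, from bench import bot, cams gives the robot as it stands.
- The arm moves only by the tool drive_tool, never from a script. Its argument "series" is a list of rows, each a list of 6 numbers: the shift along the tool's x, y, z in mm, then the turn, a rotation vector about the tool's x, y, z in rad. A call has 1 to 20 rows; each row shifts and turns the commanded pose from where the row before left it, along the tool's axes as they then stand; what a row does not reach is not made up. A row lasts 1/8 s, in which the tool goes at most 62.5 mm and 10.7 degrees, less where a joint would pass 70% of its speed; a pose out of reach is approached as far as the arm can. A call is refused whole if a number of a shift passes 62.5 or a number of a turn 0.188, either way. A call with a gripper value outside its range is refused whole. "hand" is the opening, from 0 (shut) to 1 (fully open), set as the call begins (left out, the last holds). The fingers move at their own pace and stop on an object; the grip force is fixed at half the most. Time passes only in rows, so rows that do not move let the fingers close. It gives the time, the measured TCP pose, the force, the opening and the grip force at its end, in the units of the state.
- bot.get_obs(): the state, without advancing time (a new reading comes with each control period).
- cams.capture(name): name is "scene" or "top"; returns the picture (400x640x3 uint8, red, green, blue); there is no depth.
- cams.get_calibration(name): a dict with "K" (3x3 intrinsics, pixels), "T" (4x4, takes a point from camera to world coordinates). Camera axes: x right, y down, z forward; pixel columns grow to the right and rows downward; lengths in m; the calibration is good to about 2 mm. A picture is of the moment at which its call begins. get_calibration takes no time and is no camera call.
- bot.hand_in(): hands the job in; it is judged then, once.
The state is a dict: "clock": time; "qpos": joint angles; "dq": joint speeds; "joint_torque": joint torques, N m; "tcp_pos": TCP position; "orientation": TCP orientation; "ft_force": force on the tool from outside, world axes, zero at the start; "wrist_torque": the same for the moment, N m; "opening": finger opening in m; "finger_force": force on a finger pad.
Only numpy, scipy, OpenCV 4.12 (cv2) and the standard library are available. Lean on these libraries where they do the work, as an engineer would, in place of code of your own. Each camera call takes 0.05 s, during which the arm holds its last target. There are 200 camera calls.

### The job

Make up the two kits in their fitted plywood trays: the try square and the tape measure go into the measuring tray, the screwdriver, the carpenter's pencil and the closed tin of screws into the fixing tray. Lay each one in the recess cut for it, so that it sits flat on the recess floor, let go of it, and leave the chisel, the sanding block and the offcut lying where they are. (Use the tape measure and tin at the front, not the ones by the wall.).

Things in the scene. Friction and masses are not known exactly. Their poses are not given: they have to be found in the camera images.
- measuring_tray: fixed plywood tray, 142 x 220 x 15 mm; origin centre of underside, y along 220 mm, z up. In its frame (mm): an L-shaped recess for the try square, crossed at the L's short leg by a finger scoop (x -22 to 28, y 28 to 104), and in the L's nook a rectangular one for the tape measure (x -36 to 12, y -83 to 3). Floors at z 6, scoop too. 4 mm clearance all round.
- fixing_tray: fixed plywood tray, 170 x 220 x 15 mm; origin centre of underside, y along 220 mm, z up. In its frame (mm): recess for the screwdriver (handle x -75 to -38, y -12 to 100; 16 wide blade slot to y -100); pencil groove x -29 to -9, y -104 to 60, with finger scoop x -53 to 15, y -48 to 4 (open fingers 36 at most there); tin recess x 0 to 75, y -8 to 102. Floors, scoop at z 6. 4 mm clearance.
- try_square: try square lying flat, 110 x 168 mm, 0.19 kg. Origin centre of that outline, underside; z up. Wooden stock x -55 to 55, y 69 to 84, 18 mm high: grasp it across y near x 4. Thin steel blade x 32 to 55, y -84 to 69, 2 mm thick, at the underside. Seated in measuring_tray: origin at x 0, y -10, z 6 mm of the tray, axes as the tray's (fits only that way).
- tape_measure: yellow and black tape measure standing upright, 42 x 78 mm, 70 mm high, 0.28 kg. Origin centre of underside; y along its length, z up. Grasp across its 38 mm thickness (x). Seated in measuring_tray: origin at x -12, y -40, z 6 mm of the tray, length along tray y, either way round.
- screwdriver: yellow-handled screwdriver lying flat, 190 mm long, 0.09 kg. Origin mid-length, underside; y along it. Handle y -7 to 95, 28 mm wide, 25 mm high: grasp across x near y 35. Blade 6 mm thick to y -95, 13 mm up. Seated in fixing_tray: origin at x -56.5, y 0, z 6 mm of the tray, axes as the tray's (fits only that way).
- pencil: flat red carpenter's pencil, 155 mm long, 12 wide, 8 high, 15 g. Origin mid-length, underside; y along it. Grasp across its width (x) at the middle. Seated in fixing_tray: origin at x -19, y -22, z 6 mm of the tray, length along tray y, either way round.
- screw_tin: closed red tin of screws, 66 x 101 mm, 29 high, 0.34 kg; the lid stays shut. Origin centre of underside; y along 101 mm. Grasp across its 66 mm width (x). Seated in fixing_tray: origin at x 37.5, y 47, z 6 mm of the tray, length along tray y, either way round.
- chisel: bystander: wood chisel, 254 mm long, 29 mm high, at the back of the bench. Origin: middle of its length, underside.
- sanding_block: bystander: reddish wooden sanding block, 60 x 110 mm, 30 mm high, near the front, in front of the trays. Origin: centre, underside.
- offcut: bystander: light wood offcut, 45 x 120 mm, 22 mm high, near the front edge. Origin: centre, underside.

How it is judged (in metres and radians):
At the end, for the whole second after the job is handed in: All five lie level, at rest on the floor of their own recess: origin at most 4 mm above the floor, within 10 mm of its given place along tray x and y (tape measure, pencil 12 mm), turned under 0.25 rad, tilted under 0.09 rad. Chisel, sanding block and offcut within 30 mm of their start (x of try_square in the frame of measuring_tray between -0.01 and 0.01 m and y of try_square in the frame of measuring_tray between -0.02 and 0 m and z of each of try_square, tape_measure in the frame of measuring_tray below 0.01 m and angle between each of try_square, tape_measure, screwdriver, pencil, screw_tin's own z axis and vertical below 0.09 rad and angle between the y axis of each of try_square, tape_measure and the y axis of measuring_tray, either way round below 0.25 rad and linear speed of each of try_square, tape_measure, screwdriver, pencil, screw_tin below 0.02 m/s and x of tape_measure in the frame of measuring_tray between -0.024 and 0 m and y of tape_measure in the frame of measuring_tray between -0.052 and -0.028 m and x of screwdriver in the frame of fixing_tray between -0.0665 and -0.0465 m and y of screwdriver in the frame of fixing_tray between -0.01 and 0.01 m and z of each of screwdriver, pencil, screw_tin in the frame of fixing_tray below 0.01 m and angle between the y axis of each of screwdriver, pencil, screw_tin and the y axis of fixing_tray, either way round below 0.25 rad and x of pencil in the frame of fixing_tray between -0.031 and -0.007 m and y of pencil in the frame of fixing_tray between -0.034 and -0.01 m and x of screw_tin in the frame of fixing_tray between 0.0275 and 0.0475 m and y of screw_tin in the frame of fixing_tray between 0.037 and 0.057 m and distance of each of chisel, sanding_block, offcut from where it was at the start of the episode below 0.03 m); the robot touches nothing.
It fails at once if a bystander (chisel, sanding block or offcut) is pushed more than 40 mm (distance of any of chisel, sanding_block, offcut from where it was at the start of the episode above 0.04 m).
It also fails if it takes over 125 s, if anything falls off the work surface, if the arm or the gripper's body presses on something with over 40 N, if the wrist force passes 120 N, or if a joint passes its speed limit or range.

## Working session

There is one attempt and no reset: what is moved stays moved. The work goes in short steps, Python scripts to look and compute and a tool call to move; the robot and the scene stay as the last step left them, time stands still between calls to the robot, and variables do not carry over. Pictures are saved under pics/ and viewed, at most 14 in all, crops included, and the job is handed in when it is done.

Besides the shell and the picture viewer there is one more tool, called by a JSON object that holds its "method" and its "body". drive_tool: Moves the arm, as the interface text tells. Its arguments: {"type":"object","properties":{"series":{"type":"array"},"hand":{"type":"number"}},"required":["series"]}

```bash
mkdir -p pics; ls; python3 - <<'E'
from bench import bot,cams
import cv2,numpy as np
np.set_printoptions(precision=4,suppress=True)
for n in("scene","top"):
    im=cams.capture(n);cv2.imwrite(f"pics/{n}0_raw.png",im[:,:,::-1]);cv2.imwrite(f"pics/{n}0.png",cv2.resize(im[:,:,::-1],(800,500),interpolation=cv2.INTER_CUBIC))
    c=cams.get_calibration(n);print(n,c["K"],c["T"])
print(bot.get_obs())
E
```

```text
pics
scene [[367.2572   0.     316.2307]
 [  0.     367.2572 205.1488]
 [  0.       0.       1.    ]] [[-0.768  -0.3125  0.559   0.04  ]
 [-0.6402  0.3515 -0.683   0.6993]
 [ 0.017  -0.8825 -0.4701  0.5053]
 [ 0.      0.      0.      1.    ]]
top [[439.8532   0.     326.3269]
 [  0.     439.8532 200.6975]
 [  0.       0.       1.    ]] [[-0.0197 -0.9849  0.1718  0.375 ]
 [-0.9997  0.017  -0.0168  0.0188]
 [ 0.0136 -0.1721 -0.985   1.2632]
 [ 0.      0.      0.      1.    ]]
{'clock': 0.1, 'qpos': array([-72.023 ,  19.6326,  87.3706,   0.0007,  73.0753,  -8.3664]), 'dq': array([ 0.071 , -0.0458, -0.0774, -0.0597, -0.0414, -0.0884]), 'joint_torque': array([  0.0033, -43.2003, -24.4696,   0.072 ,   0.0525,  -0.    ]), 'tcp_pos': array([ 0.2329, -0.4701,  0.2261]), 'orientation': array([-179.9225,   -0.0121,   26.3432]), 'ft_force': array([0.3523, 0.5071, 0.4358]), 'wrist_torque': array([ 0.0578, -0.0035, -0.0503]), 'finger_force': 0.0, 'opening': 0.09207980283253993}
```

View pics/top0.png

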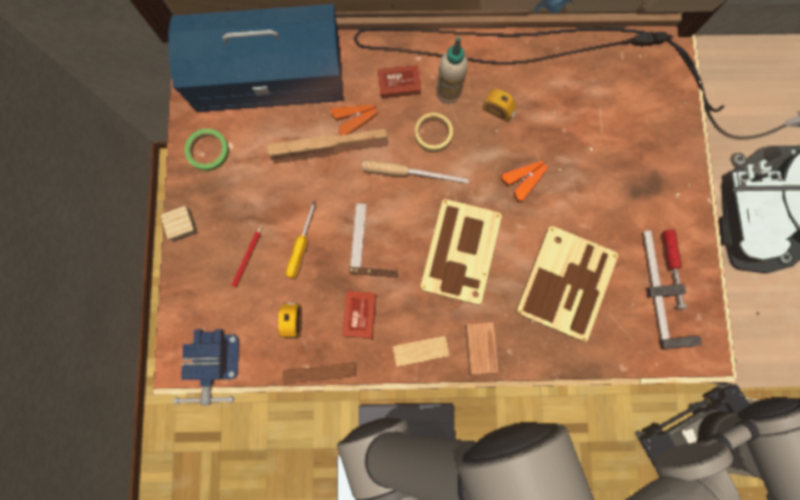

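View pics/scene0.png

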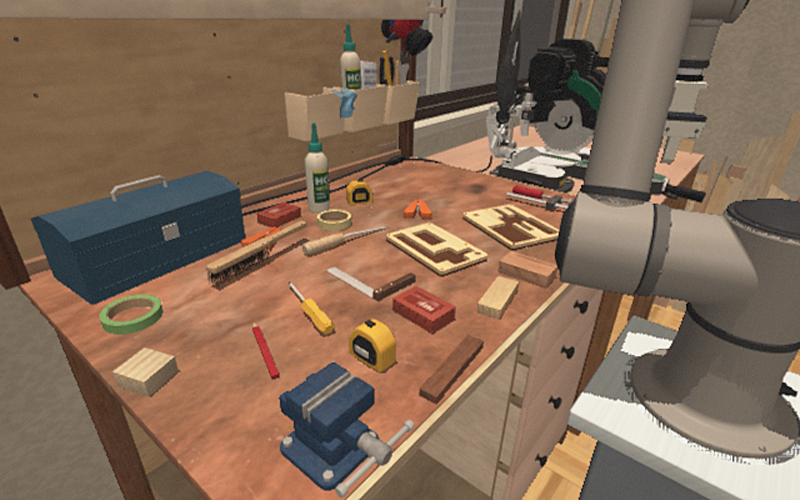

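Both trays and all five items are visible in the top view, which has world x pointing up and y pointing left. The trays are at about (460,250) and (570,283) and the items at x 235–400. I'll enlarge these areas.

```bash
cat > h.py <<'E'
import numpy as np,cv2
from bench import bot,cams
np.set_printoptions(precision=4,suppress=True)
def ray(n,uv,z):
    c=cams.get_calibration(n);uv=np.atleast_2d(np.array(uv,float));z=np.broadcast_to(z,len(uv))
    d=(np.linalg.inv(c["K"])@np.c_[uv,np.ones(len(uv))].T).T@c["T"][:3,:3].T
    o=c["T"][:3,3]
    return o+d*((z-o[2])/d[:,2])[:,None]
def proj(n,P):
    c=cams.get_calibration(n);p=(np.atleast_2d(P)-c["T"][:3,3])@c["T"][:3,:3];q=p@c["K"].T
    return q[:,:2]/q[:,2:]
def crop(im,x0,y0,x1,y1,s,f,step=10):
    c=cv2.resize(im[y0:y1,x0:x1,::-1],None,fx=s,fy=s,interpolation=cv2.INTER_CUBIC)
    for u in range((x0//step+1)*step,x1,step): cv2.putText(c,str(u),(int((u+.5-x0)*s)-9,9),0,.32,(255,255,255),1);cv2.line(c,(int((u+.5-x0)*s),10),(int((u+.5-x0)*s),14),(255,255,255),1)
    for v in range((y0//step+1)*step,y1,step): cv2.putText(c,str(v),(0,int((v+.5-y0)*s)+3),0,.32,(255,255,255),1)
    cv2.imwrite(f,c)
E
python3 - <<'E'
from h import *
t=cv2.imread("pics/top0_raw.png")[:,:,::-1];s=cv2.imread("pics/scene0_raw.png")[:,:,::-1]
crop(t,330,155,500,275,4.7,"pics/a.png");crop(t,180,155,330,280,5,"pics/b.png");crop(s,190,205,370,325,4.4,"pics/c.png")
E
```

```text
(no output)
```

View pics/a.png

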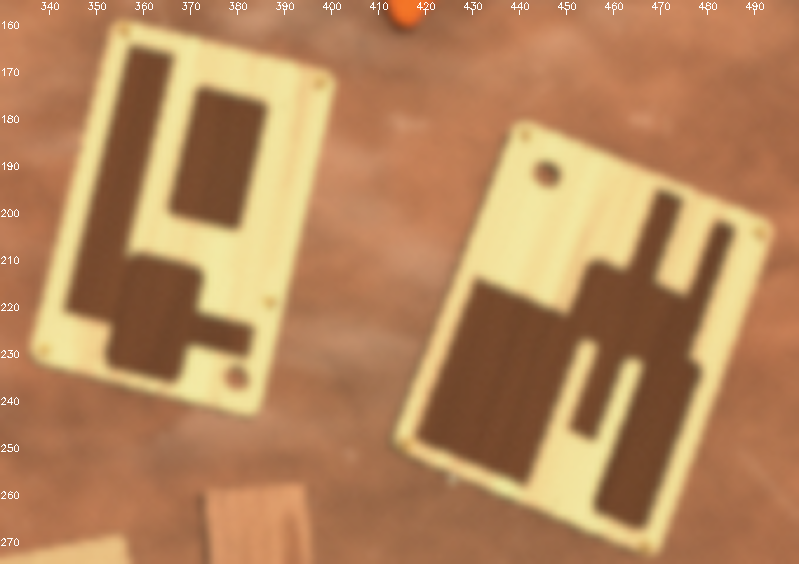

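View pics/b.png

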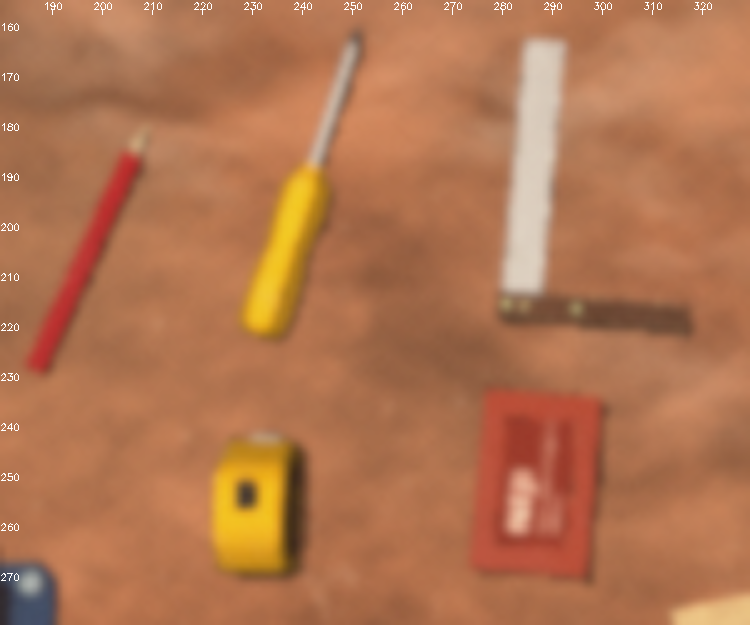

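View pics/c.png

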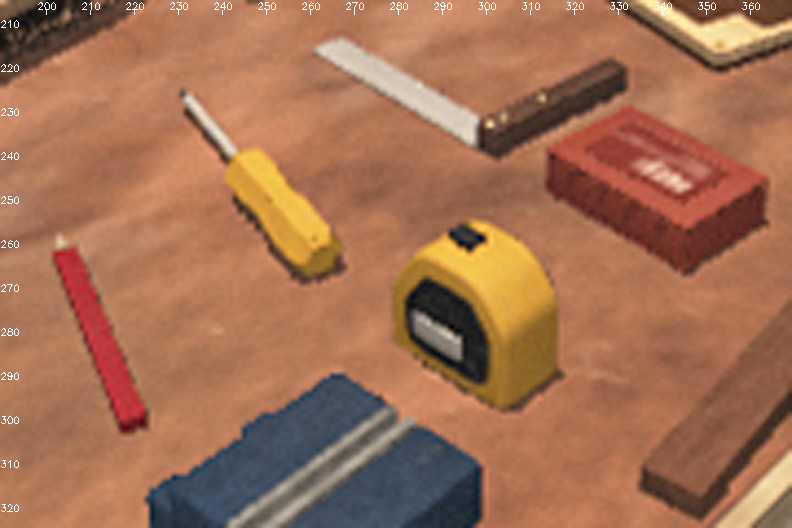

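Crop a shows both trays' outlines and recess edges sharply. Crops b and c show the pencil, screwdriver, try square, tape and tin. I'll fit poses from the corner pixels I read.

```bash
cat > fit.py <<'E'
from h import *
from scipy.optimize import least_squares
def pt(p,q):
    a,c,s=q[2],np.cos(q[2]),np.sin(q[2]);p=np.array(p,float)/1000
    return np.c_[q[0]+c*p[:,0]-s*p[:,1],q[1]+s*p[:,0]+c*p[:,1],p[:,2]]
def fit(name,n,off,s,rows,yaw0=-np.pi/2):
    rows=np.array(rows,float);uv=rows[:,:2]/s+np.array(off)-.5;P=rows[:,2:]
    c=ray(n,uv.mean(0),.01)[0]
    r=least_squares(lambda q:(proj(n,pt(P,q))-uv).ravel(),[c[0],c[1],yaw0],loss="soft_l1",f_scale=.5,x_scale=[.1,.1,1])
    e=(proj(n,pt(P,r.x))-uv)
    print(name,r.x[:2]*1000,np.degrees(r.x[2]),"res px",np.abs(e).max(1).round(1));return r.x
A=((330,155),4.7);B=((180,155),5);C=((190,205),4.4)
if __name__=="__main__":
    fit("meas","top",*A,[(112,22,71,-110,15),(336,74,-71,-110,15),(258,415,-71,110,15),(32,356,71,110,15),
     (128,45,59,-98,15),(198,86,12,-83,15),(268,104,-36,-83,15),(240,230,-36,3,15),(167,213,12,3,15),(105,366,28,104,15),(178,383,-22,104,15),(203,268,-22,28,15),(256,325,-59,55,15),(247,357,-59,78,15),(65,311,59,78,15)])
    fit("fix","top",*A,[(516,121,85,-110,15),(775,225,-85,-110,15),(657,556,-85,110,15),(393,450,85,110,15),(472,277,75,-8,15),(415,438,75,102,15),(528,487,0,102,15),(715,219,-48.5,-100,15),(735,227,-64.5,-100,15),(655,189,-9,-104,15),(683,199,-29,-104,15),(570,430,-9,60,15),(597,441,-29,60,15),(593,509,-38,100,15),(645,529,-75,100,15),(701,362,-75,-12,15)])
    fit("square","top",*B,[(525,39,55,-84,2),(566,40,32,-84,2),(501,292,55,69,18),(498,316,55,84,18),(691,307,-55,69,18),(689,330,-55,84,18)])
    fit("square_s","scene",*C,[(315,47,32,-84,2),(345,38,32,-84,2)][:0]+[(315,47,55,-84,2),(345,38,32,-84,2),(480,118,55,69,18),(498,128,55,84,18),(612,58,-55,69,18),(627,66,-55,84,18)])
    fit("driver","top",*B,[(356,35,0,-95,13),(316,166,0,-7,13),(265,335,0,95,12)])
    fit("driver_s","scene",*C,[(183,93,0,-95,13),(233,158,0,-7,13),(325,262,0,95,12)])
    fit("pencil","top",*B,[(144,133,0,-77.5,4),(37.5,370,0,77.5,4)])
    fit("pencil_s","scene",*C,[(59,238,0,-77.5,4),(133,420,0,77.5,6)])
    fit("tin","top",*B,[(486,391,33,-50.5,29),(602,398,-33,-50.5,29),(473,567,33,50.5,29),(588,573,-33,50.5,29)])
    fit("tin_s","scene",*C,[(547,152,33,-50.5,29),(629,106,-33,-50.5,29),(687,225,33,50.5,29),(767,180,-33,50.5,29)])
    uv=np.array([(395,320),(510,410),(562,375)])/4.4+np.array((190,205))-.5
    print("tape base",ray("scene",uv,0)*1000)
    for z in (.0,.04,.07): print(z,ray("top",np.array([(240,440),(297,440),(217,574),(292,577)])/5+np.array((180,155))-.5,z)*1000)
E
python3 fit.py
```

```text
meas [ 592.6596 -124.8118] -285.2896129763728 res px [0.9 0.2 0.3 0.7 0.9 0.9 0.8 0.6 0.6 1.  0.8 1.2 0.4 0.7 0.9]
fix [ 514.0534 -366.6898] 66.40520928775298 res px [0.4 0.5 0.3 0.4 0.5 0.9 0.6 0.8 0.6 0.9 0.6 0.9 0.6 0.9 1.3 1.4]
square [623.5277  70.8949] 84.63202155131209 res px [0.2 0.3 0.3 0.1 0.4 0.2]
square_s [625.5592  67.9931] 84.54098263298295 res px [0.1 0.7 0.7 0.8 0.8 1. ]
driver [628.1366 241.1553] 74.47254991392624 res px [2.1 0.2 0.3]
driver_s [637.759 225.665] -154.82175780877324 res px [35.9  4.8 44.1]
pencil [590.1031 369.1317] 428.04498975890607 res px [1.1 0.9]
pencil_s [710.2361 279.6478] -141.01914780549694 res px [ 0.5 76.8]
tin [450.3157 110.383 ] 85.38652840059578 res px [0.6 0.6 0.5 0.7]
tin_s [451.0978 112.1785] -275.35452217534106 res px [0.5 0.2 1.4 0.7]
tape base [[490.4407 268.7242   0.    ]
 [406.7171 279.5681   0.    ]
 [403.9579 246.1317   0.    ]]
0.0 [[478.9391 282.2037   0.    ]
 [478.3345 249.6983   0.    ]
 [403.4232 293.7477   0.    ]
 [400.9226 251.4012   0.    ]]
0.04 [[475.6478 273.8623  40.    ]
 [475.0623 242.3862  40.    ]
 [402.5231 285.0407  40.    ]
 [400.1017 244.0352  40.    ]]
0.07 [[473.1793 267.6062  70.    ]
 [472.6082 236.9022  70.    ]
 [401.8481 278.5105  70.    ]
 [399.4861 238.5107  70.    ]]
```

```bash
sed -i 's/yaw0=-np.pi/yaw0=np.pi/; s/loss="soft_l1",f_scale=.5,//' fit.py
sed -i 's/^    uv=np.array(\[(395/    fit("tape_s","scene",*C,[(395,320,21,-39,0),(510,410,21,39,0),(562,375,-21,39,0)])\n&/' fit.py
python3 fit.py | grep -v '^\[\|^ \[\|^0'
```

```text
meas [ 592.5376 -124.8095] 74.79035319344513 res px [0.8 0.2 0.3 0.6 0.9 0.9 0.8 0.6 0.6 1.  0.8 1.3 0.4 0.7 0.9]
fix [ 514.155  -366.6488] 66.41751467339542 res px [0.5 0.5 0.2 0.5 0.5 0.8 0.6 0.9 0.6 0.9 0.5 0.9 0.5 0.9 1.3 1.4]
square [623.5084  70.8919] 84.62648641312671 res px [0.2 0.4 0.3 0.1 0.4 0.2]
square_s [625.7299  68.1505] 84.51781195671757 res px [0.1 0.7 0.7 0.8 0.8 0.9]
driver [626.6406 241.1401] 74.1146298188792 res px [1.6 0.7 0.8]
driver_s [630.2904 242.2427] 72.93187419928539 res px [0.9 1.5 0.6]
pencil [589.8447 369.1135] 67.61690511080556 res px [1.  0.9]
pencil_s [593.8028 368.0245] 66.95671737883454 res px [0.5 0.4]
tin [450.3122 110.3577] 85.46555349142272 res px [0.6 0.6 0.5 0.7]
tin_s [451.742 111.479] 84.7526595982024 res px [0.7 0.4 1.1 0.7]
tape_s [445.3406 255.9897] 81.94803643195793 res px [1.3 2.  1.8]
tape base [[490.4407 268.7242   0.    ]
```

```bash
python3 - <<'E'
from fit import *
M=[(112,22,71,-110,15),(336,74,-71,-110,15),(258,415,-71,110,15),(32,356,71,110,15)]
F=[(516,121,85,-110,15),(775,225,-85,-110,15),(657,556,-85,110,15),(393,450,85,110,15)]
m=fit("mo","top",*A,M);f=fit("fo","top",*A,F)
m=np.array([.5925,-.1248,np.radians(74.8)]);f=np.array([.5141,-.3667,np.radians(66.42)])
def R(a,b,c,d):return [(a,c),(b,c),(b,d),(a,d)]
MS=[R(-71,71,-110,110),R(-36,12,-83,3),R(-22,28,28,104),[(-59,55),(28,55),(28,-98),(59,-98),(59,78),(-59,78)]]
FS=[R(-85,85,-110,110),R(-75,-38,-12,100),R(-29,-9,-104,60),R(-53,15,-48,4),R(0,75,-8,102),R(-64.5,-48.5,-100,-12)]
def draw(n,raw,x0,y0,x1,y1,s):
    im=cv2.resize(cv2.imread(raw)[y0:y1,x0:x1],None,fx=s,fy=s,interpolation=cv2.INTER_CUBIC)
    for q,S in((m,MS),(f,FS)):
        for z,col in((15,(0,0,255)),(6,(255,200,0))):
            for poly in S:
                p=(proj(n,pt([(a,b,z) for a,b in poly],q))+.5-[x0,y0])*s
                cv2.polylines(im,[np.round(p*8).astype(int)],True,col,1,cv2.LINE_AA,3)
    return im
a=draw("top","pics/top0_raw.png",335,158,495,275,3.4);b=draw("scene","pics/scene0_raw.png",305,160,450,222,3.7)
w=max(a.shape[1],b.shape[1]);pad=lambda i:cv2.copyMakeBorder(i,0,0,0,w-i.shape[1],0)
o=np.vstack([pad(a),pad(b)]);print(o.shape);cv2.imwrite("pics/d.png",cv2.resize(o,None,fx=.95,fy=.95) if o.shape[0]<632 else o)
E
```

```text
mo [ 592.5123 -125.2084] 74.94517996152896 res px [0.8 0.3 0.3 0.7]
fo [ 513.2833 -366.9658] 66.45348761790265 res px [0.2 0.3 0.5 0.2]
(627, 544, 3)
```

View pics/d.png

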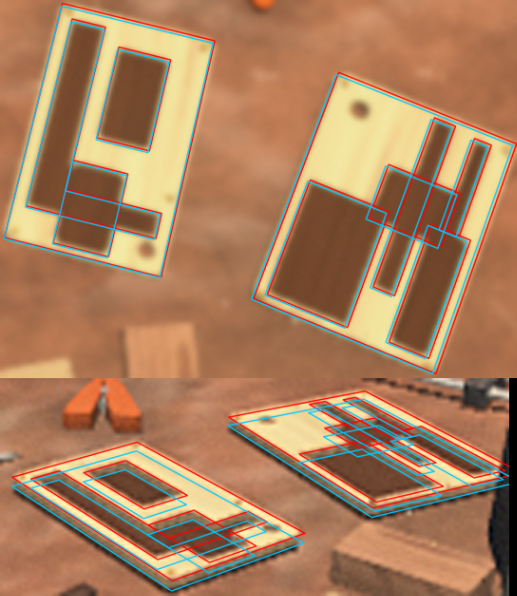

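The overlay matches the trays in the top view; the scene camera is off by about 1–2 px, which is within calibration. Next is a helper that works out the moves, starting with the try square.

```bash
cat > go.py <<'E'
import sys
from h import *
from scipy.spatial.transform import Rotation as Ro
# pose x,y mm, yaw deg ; item: grasp local xy, tool yaw offset, seat pose in tray
P=dict(sq=(623.5,70.5,84.6),tape=(442,258,82.5),drv=(627,241.5,73.8),pen=(590,369,67.4),tin=(450.3,110.4,85.4))
T=dict(m=(592.5,-125,74.85),f=(513.9,-366.8,66.43))
G=dict(sq=((4,76.5),0,'m',(0,-10)),tape=((0,0),90,'m',(-12,-40)),drv=((0,35),90,'f',(-56.5,0)),pen=((0,0),90,'f',(-19,-22)),tin=((0,0),90,'f',(37.5,47)))
def at(q,l):
    a=np.radians(q[2]);return np.array([q[0]+np.cos(a)*l[0]-np.sin(a)*l[1],q[1]+np.sin(a)*l[0]+np.cos(a)*l[1]])
def target(it,where,off=(0,0)):
    g,o,t,s=G[it]
    q=P[it] if where=="pick" else (*at(T[t],s),T[t][2])
    return at(q,np.add(g,off)),q[2]+o
def show(it,where,z,off=(0,0)):
    xy,psi=target(it,where,off);o=bot.get_obs()
    R0=Ro.from_euler("xyz",o["orientation"],degrees=True);R1=Ro.from_euler("xyz",[180,0,psi],degrees=True)
    d=np.array([*xy,z])-o["tcp_pos"]*1000
    print("clock",o["clock"],"target",xy,z,psi,"q1-est",np.degrees(np.arctan2(xy[1],xy[0])))
    print("turn",(R0.inv()*R1).as_rotvec(),"then shift(new axes)",R1.inv().apply(d),"shift(now axes)",R0.inv().apply(d))
if __name__=="__main__":
    a=sys.argv;show(a[1],a[2],float(a[3]),tuple(map(float,a[4:6])) if len(a)>5 else (0,0))
E
python3 go.py sq pick 60;python3 go.py sq place 60;python3 go.py pen pick 60;python3 go.py drv place 30
```

```text
clock 0.1 target [547.7159  81.6815] 60.0 84.6 q1-est 8.482076009633463
turn [-0.0011 -0.0009 -1.0168] then shift(new axes) [578.992  261.5174 166.1202] shift(now axes) [ 526.9785 -354.5702  166.711 ]
clock 0.1 target [ 529.3566 -103.7594] 60.0 74.85 q1-est -11.089974543391065
turn [-0.0012 -0.0008 -0.8466] then shift(new axes) [431.1228 190.4312 166.1202] shift(now axes) [ 428.2368 -196.534   166.4764]
clock 0.1 target [590. 369.] 60.0 157.4 q1-est 32.02283812894886
turn [-0.0005 -0.0017 -2.2874] then shift(new axes) [ -7.2312 911.9362 166.1202] shift(now axes) [ 692.3682 -593.2876  167.0688]
clock 0.1 target [ 459.2274 -404.5909] 30.0 156.43 q1-est -41.380866417425324
turn [-0.0005 -0.0016 -2.2704] then shift(new axes) [-181.2647  150.584   196.1202] shift(now axes) [231.891   41.9774 196.1124]
```

{"method": "drive_tool", "body": {"series": [[0,0,0,0,0,-0.1695],[0,0,0,0,0,-0.1695],[0,0,0,0,0,-0.1695],[0,0,0,0,0,-0.1695],[0,0,0,0,0,-0.1695],[0,0,0,0,0,-0.1695],[42,19,0,0,0,0],[42,19,0,0,0,0],[42,19,0,0,0,0],[42,19,0,0,0,0],[42,19,0,0,0,0],[42,19,0,0,0,0],[42,19,0,0,0,0],[42,19,0,0,0,0],[42,19,0,0,0,0],[42,19,20,0,0,0],[42,19,20,0,0,0],[42,19,20,0,0,0],[42,19,20,0,0,0],[33,14.5,20,0,0,0]], "hand": 1}}

```text
clock: 2.6
tcp_pos: [0.5482, 0.0831, 0.1256]
orientation: [-180.0, 0.0, 84.7]
ft_force: [0.3, -1.5, 0.1]
opening: 0.0918
finger_force: 0.0
```

```bash
python3 go.py sq pick 4
```

```text
clock 2.6 target [547.7159  81.6815] 4.0 84.6 q1-est 8.482076009633463
turn [-0.0005  0.0001  0.0011] then shift(new axes) [ -1.4814  -0.2997 121.6108] shift(now axes) [ -1.4691  -0.2426 121.6111]
```

{"method": "drive_tool", "body": {"series": [[-1.5,0,25,0,0,0],[0,0,25,0,0,0],[0,0,25,0,0,0],[0,0,20,0,0,0],[0,0,12,0,0,0],[0,0,8,0,0,0],[0,0,4,0,0,0],[0,0,2.5,0,0,0],[0,0,0,0,0,0]], "hand": 0.48}}

```text
clock: 3.72
tcp_pos: [0.5477, 0.0799, 0.0055]
orientation: [180.0, 0.0, 84.6]
ft_force: [0.3, -0.1, 0.0]
opening: 0.0439
finger_force: 0.0
```

{"method": "drive_tool", "body": {"series": [[0,0,0,0,0,0],[0,0,0,0,0,0],[0,0,0,0,0,0],[0,0,0,0,0,0],[0,0,0,0,0,0],[0,0,0,0,0,0],[0,0,-5,0,0,0],[0,0,-15,0,0,0],[0,0,-25,0,0,0],[0,0,-25,0,0,0],[0,0,0,0,0,0]], "hand": 0}}

```text
clock: 5.1
tcp_pos: [0.549, 0.08, 0.0776]
orientation: [179.7, -0.0, 84.6]
ft_force: [-0.3, 0.2, -1.7]
opening: 0.0145
finger_force: 30.0
```

```bash
python3 go.py sq place 50
```

```text
clock 5.1 target [ 529.3566 -103.7594] 50.0 74.85 q1-est -11.089974543391065
turn [ 0.0048 -0.0008  0.1705] then shift(new axes) [-182.4616   29.0915   27.6424] shift(now axes) [-184.7638   -2.419    27.5527]
```

{"method": "drive_tool", "body": {"series": [[0,0,0,0.0025,0,0.085],[0,0,0,0.0025,0,0.085],[-30,5,0,0,0,0],[-30,5,0,0,0,0],[-30,5,0,0,0,0],[-30,5,0,0,0,0],[-30,4.5,10,0,0,0],[-34,4.5,10,0,0,0],[0,0,7,0,0,0],[0,0,0,0,0,0],[0,0,0,0,0,0]]}}

```text
clock: 6.48
tcp_pos: [0.5275, -0.1043, 0.0482]
orientation: [-179.7, 0.0, 74.9]
ft_force: [0.3, 0.2, -2.1]
opening: 0.0144
finger_force: 30.0
```

```bash
python3 go.py sq place 11 -1.7 0; python3 - <<'E'
from h import *
crop(cams.capture("top"),330,155,500,275,4.7,"pics/e.png")
E
```

```text
clock 6.475 target [ 528.9123 -105.4004] 11.0 74.85 q1-est -11.270127292576056
turn [-0.0051  0.0003  0.0015] then shift(new axes) [-0.6633  1.6578 37.1592] shift(now axes) [-0.6539  1.8467 37.1505]
```

View pics/e.png

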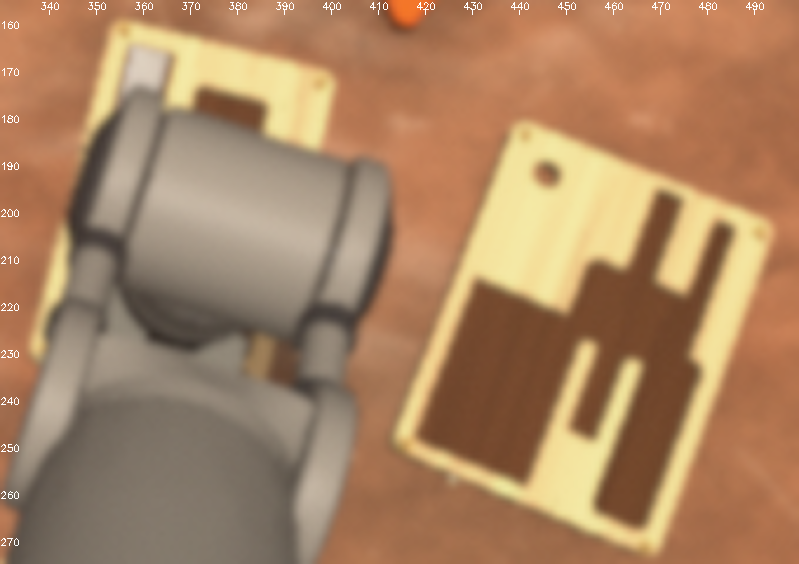

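The blade end lies over its slot at about (128–170, 45–90). I'll lower it.

{"method": "drive_tool", "body": {"series": [[-0.6,1.8,6,-0.0025,0,0],[0,0,8,-0.0025,0,0],[0,0,6,0,0,0],[0,0,5,0,0,0],[0,0,4,0,0,0],[0,0,3,0,0,0],[0,0,3,0,0,0],[0,0,1.5,0,0,0],[0,0,0,0,0,0],[0,0,0,0,0,0]]}}

```text
clock: 7.78
tcp_pos: [0.529, -0.1063, 0.0118]
orientation: [180.0, 0.0, 74.9]
ft_force: [1.2, -0.0, -0.9]
opening: 0.0148
finger_force: 30.0
```

{"method": "drive_tool", "body": {"series": [[0,0,0,0,0,0],[0,0,0,0,0,0],[0,0,0,0,0,0],[0,0,-3,0,0,0],[0,0,-10,0,0,0],[0,0,-30,0,0,0],[0,0,-40,0,0,0],[0,0,-40,0,0,0],[0,0,-30,0,0,0],[0,0,0,0,0,0]], "hand": 0.26}}

```text
clock: 9.02
tcp_pos: [0.5303, -0.1067, 0.1678]
orientation: [179.6, 0.1, 74.9]
ft_force: [0.0, -0.3, -0.8]
opening: 0.0239
finger_force: 0.0
```

```bash
python3 go.py tape pick 130
```

```text
clock 9.025 target [442. 258.] 130.0 172.5 q1-est 30.272554119366646
turn [ 0.0038  0.006  -1.7038] then shift(new axes) [135.1791 350.0185  37.8069] shift(now axes) [ 329.0286 -180.6461   36.3705]
```

{"method": "drive_tool", "body": {"series": [[0,0,0,0,0,-0.1704],[0,0,0,0,0,-0.1704],[0,0,0,0,0,-0.1704],[0,0,0,0,0,-0.1704],[0,0,0,0,0,-0.1704],[0,0,0,0,0,-0.1704],[0,0,0,0,0,-0.1704],[0,0,0,0,0,-0.1704],[0,0,0,0,0,-0.1704],[0,0,0,0,0,-0.1704],[17,44,0,0,0,0],[17,44,0,0,0,0],[17,44,0,0,0,0],[17,44,0,0,0,0],[17,44,0,0,0,0],[17,44,0,0,0,0],[17,44,0,0,0,0],[16,42,0,0,0,0],[0,0,18,0,0,0],[0,0,18,0,0,0]], "hand": 1}}

```text
clock: 11.52
tcp_pos: [0.4398, 0.2589, 0.1273]
orientation: [-179.9, -0.1, 172.6]
ft_force: [0.2, -0.2, 0.2]
opening: 0.0913
finger_force: 0.0
```

```bash
python3 go.py tape pick 36; python3 - <<'E'
from h import *
t=cams.capture("top");s=cams.capture("scene")
crop(t,330,155,410,255,5,"pics/f1.png");crop(s,200,195,340,305,3,"pics/f2.png",20)
a=cv2.imread("pics/f1.png");b=cv2.imread("pics/f2.png")
H=max(a.shape[0],b.shape[0]);o=np.zeros((H,a.shape[1]+b.shape[1],3),np.uint8);o[:a.shape[0],:a.shape[1]]=a;o[:b.shape[0],a.shape[1]:]=b
cv2.imwrite("pics/f.png",o);print(o.shape)
E
```

```text
clock 11.525 target [442. 258.] 36.0 172.5 q1-est 30.272554119366646
turn [-0.0011 -0.001   0.0018] then shift(new axes) [-2.2729 -0.6133 91.3001] shift(now axes) [-2.3611 -0.5175 91.2984]
(500, 820, 3)
```

View pics/f.png

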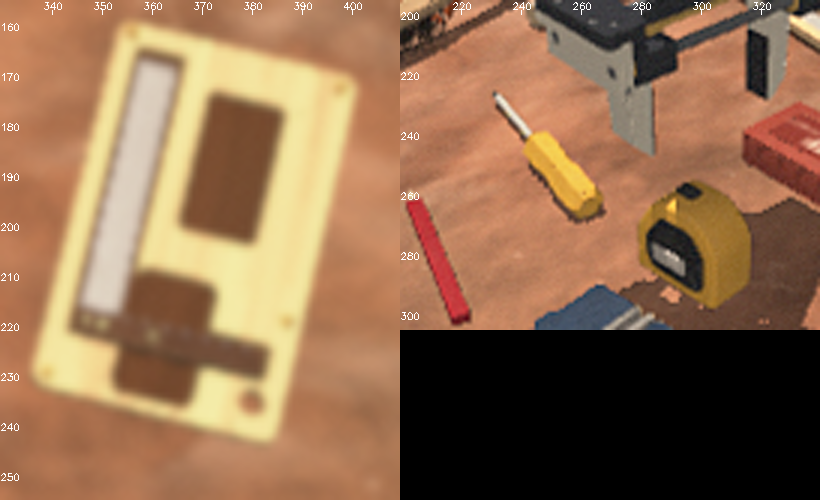

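The square is seated in its L, with the blade clear on both sides. Next I lower onto the tape.

{"method": "drive_tool", "body": {"series": [[-2.3,-0.5,10,0,0,0],[0,0,20,0,0,0],[0,0,20,0,0,0],[0,0,20,0,0,0],[0,0,15,0,0,0],[0,0,6,0,0,0],[0,0,0,0,0,0]]}}

```text
clock: 12.5
tcp_pos: [0.4431, 0.2575, 0.0374]
orientation: [-180.0, -0.0, 172.5]
ft_force: [-0.5, -0.4, -0.3]
opening: 0.0921
finger_force: 0.0
```

{"method": "drive_tool", "body": {"series": [[0,0,0,0,0,0],[0,0,0,0,0,0],[0,0,0,0,0,0],[0,0,0,0,0,0],[0,0,0,0,0,0],[0,0,0,0,0,0],[0,0,0,0,0,0],[0,0,-5,0,0,0],[0,0,-15,0,0,0],[0,0,-30,0,0,0],[0,0,-30,0,0,0],[0,0,0,0,0,0]], "hand": 0}}

```text
clock: 14.0
tcp_pos: [0.4443, 0.258, 0.12]
orientation: [179.9, 0.3, 172.5]
ft_force: [-0.6, 0.4, -2.1]
opening: 0.0398
finger_force: 28.3
```

```bash
python3 go.py tape place 100
```

```text
clock 14.0 target [ 627.9736 -147.0368] 100.0 164.85 q1-est -13.178112219811048
turn [0.0021 0.0044 0.1337] then shift(new axes) [-283.1795 -342.9249   19.9889] shift(now axes) [-234.8606 -377.6423   20.3586]
```

{"method": "drive_tool", "body": {"series": [[0,0,0,0,0.004,0.134],[-28,-34,0,0,0,0],[-28,-34,0,0,0,0],[-28,-34,0,0,0,0],[-28,-34,0,0,0,0],[-28,-34,0,0,0,0],[-28,-34,0,0,0,0],[-28,-34,0,0,0,0],[-28,-34,0,0,0,0],[-28,-34,0,0,0,0],[-31,-37,0,0,0,0],[0,0,20,0,0,0],[0,0,15,0,0,0],[0,0,10,0,0,0],[0,0,0,0,0,0],[0,0,0,0,0,0]]}}

```text
clock: 16.0
tcp_pos: [0.6265, -0.1472, 0.0723]
orientation: [-179.9, -0.2, 164.9]
ft_force: [-0.8, -0.0, -1.8]
opening: 0.0379
finger_force: 29.4
```

```bash
python3 go.py tape place 44 0 -1
```

```text
clock 16.0 target [ 628.9389 -147.2982] 44.0 164.85 q1-est -13.181164276760612
turn [-0.0009 -0.0029  0.0004] then shift(new axes) [-2.3431  0.518  28.2622] shift(now axes) [-2.4243  0.5418 28.2549]
```

{"method": "drive_tool", "body": {"series": [[-2.4,0.5,6,0,-0.003,0],[0,0,6,0,0,0],[0,0,5,0,0,0],[0,0,4,0,0,0],[0,0,3,0,0,0],[0,0,2,0,0,0],[0,0,2,0,0,0],[0,0,0,0,0,0]]}}

```text
clock: 17.0
tcp_pos: [0.6285, -0.1474, 0.0444]
orientation: [-180.0, -0.0, 164.8]
ft_force: [-3.1, 2.6, 3.3]
opening: 0.0378
finger_force: 29.6
```

{"method": "drive_tool", "body": {"series": [[0,0,0.5,0,0,0],[0,0,0,0,0,0]]}}

```text
clock: 17.25
tcp_pos: [0.6284, -0.1474, 0.0443]
orientation: [-180.0, -0.0, 164.8]
ft_force: [-5.8, 2.7, 7.9]
opening: 0.0381
finger_force: 29.6
```

{"method": "drive_tool", "body": {"series": [[0,0,0,0,0,0],[0,0,0,0,0,0],[0,0,0,0,0,0],[0,0,-10,0,0,0],[0,0,-30,0,0,0],[0,0,-40,0,0,0],[0,0,-40,0,0,0],[0,0,-20,0,0,0],[0,0,0,0,0,0]], "hand": 0.6}}

```text
clock: 18.38
tcp_pos: [0.6297, -0.148, 0.1856]
orientation: [-179.9, 0.2, 164.8]
ft_force: [0.1, -0.9, -0.6]
opening: 0.055
finger_force: 0.0
```

```bash
python3 go.py pen pick 100
```

```text
clock 18.375 target [590. 369.] 100.0 157.4 q1-est 32.02283812894886
turn [-0.0009  0.0039  0.1297] then shift(new axes) [235.2918 462.0142  85.6157] shift(now axes) [173.8819 488.6643  84.39  ]
```

{"method": "drive_tool", "body": {"series": [[0,0,0,0,0.004,0.13],[23.5,46.2,0,0,0,0],[23.5,46.2,0,0,0,0],[23.5,46.2,0,0,0,0],[23.5,46.2,0,0,0,0],[23.5,46.2,0,0,0,0],[23.5,46.2,0,0,0,0],[23.5,46.2,0,0,0,0],[23.5,46.2,0,0,0,0],[23.5,46.2,0,0,0,0],[23.5,46.2,10,0,0,0],[0,0,30,0,0,0],[0,0,30,0,0,0],[0,0,30,0,0,0],[0,0,10,0,0,0],[0,0,0,0,0,0]], "hand": 0.5}}

```text
clock: 20.38
tcp_pos: [0.5885, 0.369, 0.0728]
orientation: [-179.9, -0.3, 157.4]
ft_force: [-0.1, -0.6, 0.7]
opening: 0.0459
finger_force: 0.0
```

```bash
python3 go.py pen pick 4; python3 - <<'E'
from h import *
t=cams.capture("top");s=cams.capture("scene")
crop(t,330,155,410,255,4.5,"pics/g1.png");crop(s,300,160,440,225,3,"pics/g2.png",20)
a=cv2.imread("pics/g1.png");b=cv2.imread("pics/g2.png")
H=max(a.shape[0],b.shape[0]);o=np.zeros((H,a.shape[1]+b.shape[1],3),np.uint8);o[:a.shape[0],:a.shape[1]]=a;o[:b.shape[0],a.shape[1]:]=b
cv2.imwrite("pics/g.png",o);print(o.shape)
E
```

```text
clock 20.375 target [590. 369.] 4.0 157.4 q1-est 32.02283812894886
turn [-0.0026 -0.0061 -0.0004] then shift(new axes) [-1.3572  0.533  68.7803] shift(now axes) [-1.7744  0.7111 68.7692]
(450, 780, 3)
```

View pics/g.png

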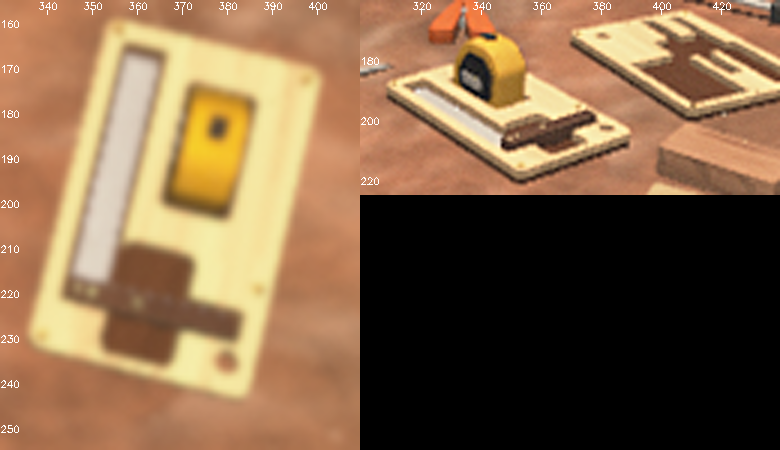

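The tape is in its recess. Now the pencil.

{"method": "drive_tool", "body": {"series": [[-1.6,0.7,15,-0.0025,-0.006,0],[0,0,20,0,0,0],[0,0,15,0,0,0],[0,0,10,0,0,0],[0,0,6,0,0,0],[0,0,3.5,0,0,0],[0,0,0,0,0,0]]}}

```text
clock: 21.35
tcp_pos: [0.5908, 0.3694, 0.0043]
orientation: [179.9, 0.1, 157.4]
ft_force: [-0.4, -0.4, 0.3]
opening: 0.0458
finger_force: 0.0
```

```bash
python3 go.py pen pick 3
```

```text
clock 21.35 target [590. 369.] 3.0 157.4 q1-est 32.02283812894886
turn [ 0.0016  0.0013 -0.0004] then shift(new axes) [ 0.5816 -0.7176  1.2903] shift(now axes) [ 0.583  -0.7199  1.2884]
```

{"method": "drive_tool", "body": {"series": [[0.6,-0.7,1.5,0,0,0],[0,0,0,0,0,0],[0,0,0,0,0,0],[0,0,0,0,0,0],[0,0,0,0,0,0],[0,0,0,0,0,0],[0,0,-5,0,0,0],[0,0,-20,0,0,0],[0,0,-30,0,0,0],[0,0,-40,0,0,0],[0,0,-40,0,0,0],[0,0,0,0,0,0]], "hand": 0}}

```text
clock: 22.85
tcp_pos: [0.5918, 0.37, 0.1439]
orientation: [179.5, 0.4, 157.4]
ft_force: [0.3, -0.2, 0.5]
opening: 0.0114
finger_force: 30.0
```

```bash
python3 go.py pen place 60; python3 - <<'E'
from h import *
t=cams.capture("scene")
crop(t,150,100,350,310,2.8,"pics/i.png")
E
```

```text
clock 22.85 target [ 526.4671 -393.012 ] 60.0 156.43 q1-est -36.7416414378628
turn [0.0087 0.0076 0.0167] then shift(new axes) [-245.2458 -725.4498   83.9172] shift(now axes) [-232.4824 -730.1471   79.3856]
```

View pics/i.png

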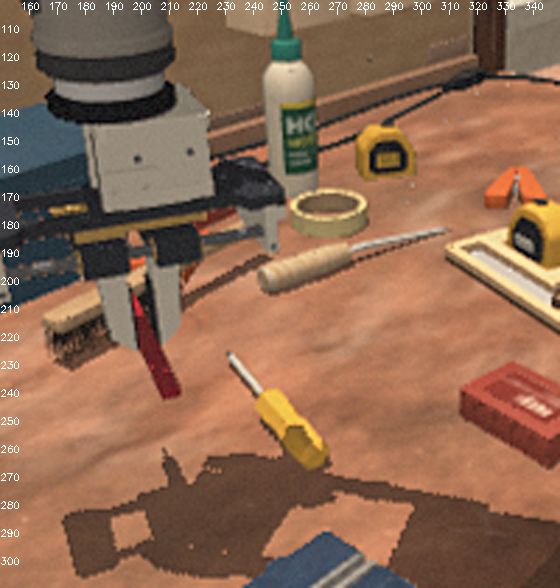

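The pencil is gripped at its middle, level. Next, over to the fixing tray.

{"method": "drive_tool", "body": {"series": [[0,0,0,0.009,0.008,0.017],[-16.3,-48.3,0,0,0,0],[-16.3,-48.3,0,0,0,0],[-16.3,-48.3,0,0,0,0],[-16.3,-48.3,0,0,0,0],[-16.3,-48.3,0,0,0,0],[-16.3,-48.3,0,0,0,0],[-16.3,-48.3,0,0,0,0],[-16.3,-48.3,0,0,0,0],[-16.3,-48.3,0,0,0,0],[-16.3,-48.3,0,0,0,0],[-16.3,-48.3,0,0,0,0],[-16.3,-48.3,0,0,0,0],[-16.3,-48.3,0,0,0,0],[-16.3,-48.3,20,0,0,0],[-17,-49,20,0,0,0],[0,0,30,0,0,0],[0,0,20,0,0,0],[0,0,10,0,0,0],[0,0,0,0,0,0]]}}

```text
clock: 25.4
tcp_pos: [0.5228, -0.3937, 0.0406]
orientation: [-179.6, -0.5, 156.4]
ft_force: [0.6, -0.6, -1.1]
opening: 0.0118
finger_force: 30.0
```

```bash
python3 go.py pen place 9
```

```text
clock 25.4 target [ 526.4671 -393.012 ] 9.0 156.43 q1-est -36.7416414378628
turn [-0.0069 -0.009  -0.0005] then shift(new axes) [-3.0699  2.1179 31.5698] shift(now axes) [-3.3519  2.3362 31.5257]
```

{"method": "drive_tool", "body": {"series": [[-3.1,2.2,5,-0.007,-0.009,0],[0,0,5,0,0,0],[0,0,0,0,0,0],[0,0,0,0,0,0]]}}

```text
clock: 25.9
tcp_pos: [0.527, -0.3936, 0.0319]
orientation: [-180.0, 0.2, 156.4]
ft_force: [0.1, -0.0, -0.6]
opening: 0.012
finger_force: 30.0
```

```bash
python3 go.py pen place 9
```

```text
clock 25.9 target [ 526.4671 -393.012 ] 9.0 156.43 q1-est -36.7416414378628
turn [-0.0008  0.0026 -0.0004] then shift(new axes) [ 0.6901  0.3225 22.8815] shift(now axes) [ 0.7502  0.3412 22.8794]
```

{"method": "drive_tool", "body": {"series": [[0.7,0.3,5,0,0.002,0],[0,0,5,0,0,0],[0,0,4,0,0,0],[0,0,3,0,0,0],[0,0,2.5,0,0,0],[0,0,2,0,0,0],[0,0,0.8,0,0,0],[0,0,0,0,0,0],[0,0,0,0,0,0]]}}

```text
clock: 27.02
tcp_pos: [0.5264, -0.3931, 0.0094]
orientation: [-180.0, 0.0, 156.4]
ft_force: [-0.4, -0.1, -0.0]
opening: 0.0116
finger_force: 30.0
```

{"method": "drive_tool", "body": {"series": [[0,0,0,0,0,0],[0,0,0,0,0,0],[0,0,0,0,0,0],[0,0,-4,0,0,0],[0,0,-10,0,0,0],[0,0,-30,0,0,0],[0,0,-40,0,0,0],[0,0,-40,0,0,0],[0,0,-20,0,0,0],[0,0,0,0,0,0]], "hand": 0.26}}

```text
clock: 28.28
tcp_pos: [0.5272, -0.3936, 0.156]
orientation: [-179.9, 0.3, 156.4]
ft_force: [-0.1, -0.1, -0.4]
opening: 0.0239
finger_force: 0.0
```

```bash
python3 go.py drv pick 90
```

```text
clock 28.275 target [593.3897 251.2647] 90.0 163.8 q1-est 22.9497217926052
turn [-0.0027  0.0047 -0.129 ] then shift(new axes) [116.3375 637.7209  66.0035] shift(now axes) [197.6955 617.6171  63.5956]
```

{"method": "drive_tool", "body": {"series": [[0,0,0,-0.003,0.005,-0.129],[8.95,49,0,0,0,0],[8.95,49,0,0,0,0],[8.95,49,0,0,0,0],[8.95,49,0,0,0,0],[8.95,49,0,0,0,0],[8.95,49,0,0,0,0],[8.95,49,0,0,0,0],[8.95,49,0,0,0,0],[8.95,49,0,0,0,0],[8.95,49,0,0,0,0],[8.95,49,0,0,0,0],[8.95,49,0,0,0,0],[8.95,49.7,20,0,0,0],[0,0,25,0,0,0],[0,0,25,0,0,0],[0,0,25,0,0,0],[0,0,0,0,0,0],[0,0,0,0,0,0]], "hand": 0.75}}

```text
clock: 30.65
tcp_pos: [0.5924, 0.2523, 0.0609]
orientation: [179.8, -0.3, 163.8]
ft_force: [-0.7, 0.4, 0.5]
opening: 0.0686
finger_force: 0.0
```

```bash
python3 go.py drv pick 10; python3 - <<'E'
from h import *
crop(cams.capture("top"),410,175,500,275,5,"pics/j.png")
E
```

```text
clock 30.65 target [593.3897 251.2647] 10.0 163.8 q1-est 22.9497217926052
turn [ 0.0027 -0.0044 -0.0001] then shift(new axes) [-1.1951 -0.7415 50.8576] shift(now axes) [-1.4175 -0.881  50.8497]
```

View pics/j.png

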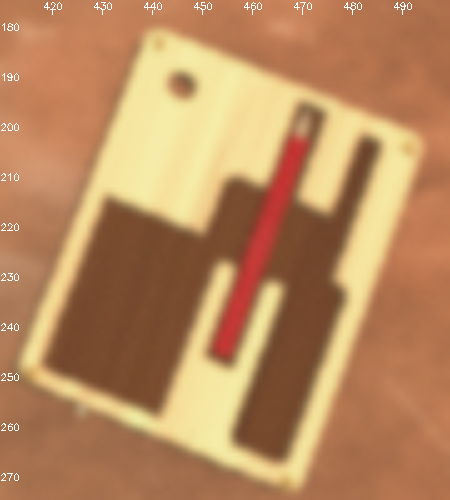

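The pencil is in its groove. I'll descend on the screwdriver.

{"method": "drive_tool", "body": {"series": [[-1.3,-0.8,10,0.0027,-0.0044,0],[0,0,15,0,0,0],[0,0,12,0,0,0],[0,0,8,0,0,0],[0,0,4.5,0,0,0],[0,0,0,0,0,0],[0,0,0,0,0,0]]}}

```text
clock: 31.58
tcp_pos: [0.5935, 0.2513, 0.0114]
orientation: [180.0, 0.0, 163.8]
ft_force: [0.0, 0.1, 1.2]
opening: 0.0685
finger_force: 0.0
```

{"method": "drive_tool", "body": {"series": [[0,0,0,0,0,0],[0,0,0,0,0,0],[0,0,0,0,0,0],[0,0,0,0,0,0],[0,0,0,0,0,0],[0,0,0,0,0,0],[0,0,-5,0,0,0],[0,0,-20,0,0,0],[0,0,-30,0,0,0],[0,0,-40,0,0,0],[0,0,-40,0,0,0],[0,0,0,0,0,0],[0,0,0,0,0,0]], "hand": 0}}

```text
clock: 33.2
tcp_pos: [0.5927, 0.251, 0.1453]
orientation: [-180.0, -0.1, 163.8]
ft_force: [0.4, -0.4, -0.2]
opening: 0.0272
finger_force: 30.0
```

```bash
python3 go.py drv place 60; python3 - <<'E'
from h import *
t=cams.capture("scene")
crop(t,190,100,350,310,2.8,"pics/k.png")
E
```

```text
clock 33.2 target [ 459.2274 -404.5909] 60.0 156.43 q1-est -41.380866417425324
turn [-0.0009 -0.0013  0.1286] then shift(new axes) [-139.8467 -654.2629   85.2954] shift(now axes) [ -54.9193 -666.7211   85.7857]
```

View pics/k.png

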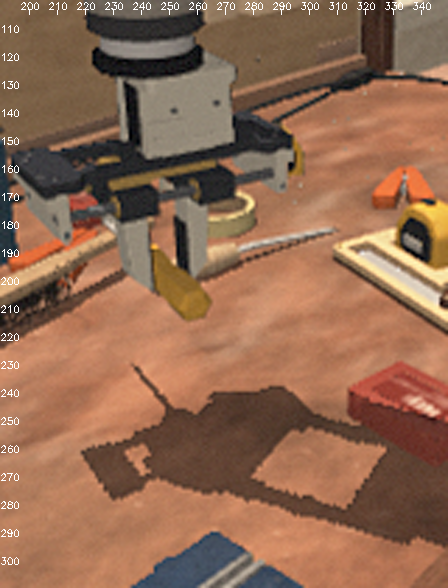

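The screwdriver is held level. Next, to the tray.

{"method": "drive_tool", "body": {"series": [[0,0,0,0,0,0.1286],[-10,-46.7,0,0,0,0],[-10,-46.7,0,0,0,0],[-10,-46.7,0,0,0,0],[-10,-46.7,0,0,0,0],[-10,-46.7,0,0,0,0],[-10,-46.7,0,0,0,0],[-10,-46.7,0,0,0,0],[-10,-46.7,0,0,0,0],[-10,-46.7,0,0,0,0],[-10,-46.7,0,0,0,0],[-10,-46.7,0,0,0,0],[-10,-46.7,0,0,0,0],[-10,-46.7,20,0,0,0],[-10,-47,20,0,0,0],[0,0,25,0,0,0],[0,0,25,0,0,0],[0,0,0,0,0,0],[0,0,0,0,0,0]]}}

```text
clock: 35.62
tcp_pos: [0.4601, -0.4043, 0.0562]
orientation: [-180.0, -0.0, 156.4]
ft_force: [0.7, -0.2, -0.4]
opening: 0.0268
finger_force: 30.0
```

```bash
python3 go.py drv place 17
```

```text
clock 35.625 target [ 459.2274 -404.5909] 17.0 156.43 q1-est -41.380866417425324
turn [-0.     -0.0004  0.0002] then shift(new axes) [ 0.6871 -0.6651 39.1618] shift(now axes) [ 0.6719 -0.6631 39.1621]
```

{"method": "drive_tool", "body": {"series": [[0.7,-0.7,6,0,0,0],[0,0,8,0,0,0],[0,0,7,0,0,0],[0,0,5,0,0,0],[0,0,3,0,0,0],[0,0,3,0,0,0],[0,0,3,0,0,0],[0,0,2,0,0,0],[0,0,0,0,0,0]]}}

```text
clock: 36.75
tcp_pos: [0.459, -0.4046, 0.0189]
orientation: [-180.0, -0.0, 156.4]
ft_force: [-0.3, -0.1, -0.3]
opening: 0.0271
finger_force: 30.0
```

{"method": "drive_tool", "body": {"series": [[0,0,1,0,0,0],[0,0,0.5,0,0,0],[0,0,0,0,0,0]]}}

```text
clock: 37.12
tcp_pos: [0.459, -0.4046, 0.0175]
orientation: [-180.0, -0.0, 156.4]
ft_force: [0.9, -1.0, -0.8]
opening: 0.0268
finger_force: 30.0
```

{"method": "drive_tool", "body": {"series": [[0,0,0,0,0,0],[0,0,0,0,0,0],[0,0,0,0,0,0],[0,0,-4,0,0,0],[0,0,-10,0,0,0],[0,0,-30,0,0,0],[0,0,-40,0,0,0],[0,0,-40,0,0,0],[0,0,0,0,0,0]], "hand": 0.54}}

```text
clock: 38.25
tcp_pos: [0.4606, -0.4063, 0.1462]
orientation: [-179.8, 0.4, 156.4]
ft_force: [-0.2, 0.2, -0.4]
opening: 0.0497
finger_force: 0.0
```

```bash
python3 go.py tin pick 60
```

```text
clock 38.25 target [450.3 110.4] 60.0 175.4 q1-est 13.775482932160967
turn [-0.0048  0.0067 -0.331 ] then shift(new axes) [ 51.6781 514.165   86.1639] shift(now axes) [216.6018 469.7637  82.8627]
```

{"method": "drive_tool", "body": {"series": [[0,0,0,-0.002,0.003,-0.1655],[0,0,0,-0.002,0.003,-0.1655],[4.7,46.7,0,0,0,0],[4.7,46.7,0,0,0,0],[4.7,46.7,0,0,0,0],[4.7,46.7,0,0,0,0],[4.7,46.7,0,0,0,0],[4.7,46.7,0,0,0,0],[4.7,46.7,0,0,0,0],[4.7,46.7,0,0,0,0],[4.7,46.7,0,0,0,0],[4.7,46.7,0,0,0,0],[4.7,47,20,0,0,0],[0,0,30,0,0,0],[0,0,30,0,0,0],[0,0,0,0,0,0],[0,0,0,0,0,0]], "hand": 1}}

```text
clock: 40.38
tcp_pos: [0.4488, 0.1122, 0.065]
orientation: [179.7, -0.3, 175.4]
ft_force: [0.6, -0.5, -0.0]
opening: 0.0919
finger_force: 0.0
```

```bash
python3 go.py tin pick 13
```

```text
clock 40.375 target [450.3 110.4] 13.0 175.4 q1-est 13.775482932160967
turn [ 0.005  -0.0048 -0.0004] then shift(new axes) [-1.5919 -1.6343 52.0345] shift(now axes) [-1.8414 -1.8919 52.0175]
```

{"method": "drive_tool", "body": {"series": [[-1.7,-1.7,8,0.005,-0.005,0],[0,0,12,0,0,0],[0,0,12,0,0,0],[0,0,12,0,0,0],[0,0,7,0,0,0],[0,0,0,0,0,0],[0,0,0,0,0,0]]}}

```text
clock: 41.25
tcp_pos: [0.4501, 0.1105, 0.0135]
orientation: [-180.0, -0.0, 175.4]
ft_force: [-0.5, -0.1, -0.6]
opening: 0.0918
finger_force: 0.0
```

{"method": "drive_tool", "body": {"series": [[0,0,0,0,0,0],[0,0,0,0,0,0],[0,0,0,0,0,0],[0,0,0,0,0,0],[0,0,0,0,0,0],[0,0,-5,0,0,0],[0,0,-15,0,0,0],[0,0,-30,0,0,0],[0,0,-40,0,0,0],[0,0,-40,0,0,0],[0,0,0,0,0,0],[0,0,0,0,0,0]], "hand": 0}}

```text
clock: 42.75
tcp_pos: [0.449, 0.1104, 0.1422]
orientation: [-180.0, -0.2, 175.4]
ft_force: [0.6, 1.6, -4.2]
opening: 0.0654
finger_force: 30.0
```

```bash
python3 go.py tin place 60
```

```text
clock 42.75 target [ 485.8162 -313.6347] 60.0 156.43 q1-est -32.84560031756634
turn [-0.0009 -0.0025  0.331 ] then shift(new axes) [-203.3353 -373.9063   82.1819] shift(now axes) [ -71.0183 -419.6492   82.1951]
```

{"method": "drive_tool", "body": {"series": [[0,0,0,0,0,0.1655],[0,0,0,0,-0.002,0.1655],[-20.3,-37.4,0,0,0,0],[-20.3,-37.4,0,0,0,0],[-20.3,-37.4,0,0,0,0],[-20.3,-37.4,0,0,0,0],[-20.3,-37.4,0,0,0,0],[-20.3,-37.4,0,0,0,0],[-20.3,-37.4,0,0,0,0],[-20.3,-37.4,0,0,0,0],[-20.3,-37.4,0,0,0,0],[-20.3,-37.4,20,0,0,0],[0,0,30,0,0,0],[0,0,30,0,0,0],[0,0,10,0,0,0],[0,0,0,0,0,0],[0,0,0,0,0,0]]}}

```text
clock: 44.88
tcp_pos: [0.4872, -0.3139, 0.0545]
orientation: [-180.0, 0.2, 156.4]
ft_force: [0.0, 0.5, -3.6]
opening: 0.0656
finger_force: 30.0
```

```bash
python3 go.py tin place 19.5
```

```text
clock 44.875 target [ 485.8162 -313.6347] 19.5 156.43 q1-est -32.84560031756634
turn [-0.0006  0.0031  0.0003] then shift(new axes) [ 1.3456 -0.3275 35.0409] shift(now axes) [ 1.4556 -0.3048 35.0367]
```

{"method": "drive_tool", "body": {"series": [[1.4,-0.3,6,0,0.003,0],[0,0,8,0,0,0],[0,0,6,0,0,0],[0,0,4,0,0,0],[0,0,3,0,0,0],[0,0,3,0,0,0],[0,0,2,0,0,0],[0,0,1.5,0,0,0],[0,0,0,0,0,0]]}}

```text
clock: 46.0
tcp_pos: [0.4852, -0.3132, 0.0201]
orientation: [-180.0, -0.1, 156.4]
ft_force: [0.3, 0.2, -3.5]
opening: 0.0652
finger_force: 30.0
```

{"method": "drive_tool", "body": {"series": [[0,0,0.7,0,0,0],[0,0,0.5,0,0,0],[0,0,0,0,0,0]]}}

```text
clock: 46.38
tcp_pos: [0.4853, -0.3133, 0.0195]
orientation: [-180.0, -0.1, 156.4]
ft_force: [-2.1, 1.8, 2.3]
opening: 0.0658
finger_force: 30.0
```

On the floor. I'll open, retreat and check.

{"method": "drive_tool", "body": {"series": [[0,0,0,0,0,0],[0,0,0,0,0,0],[0,0,0,0,0,0],[0,0,-10,0,0,0],[0,0,-30,0,0,0],[0,0,-50,0,0,0],[0,0,-50,0,0,0],[10,45,-20,0,0,0],[10,45,0,0,0,0],[10,45,0,0,0,0],[10,45,0,0,0,0],[10,45,0,0,0,0],[10,45,0,0,0,0],[10,45,0,0,0,0],[10,45,0,0,0,0],[10,45,0,0,0,0],[0,0,0,0,0,0],[0,0,0,0,0,0]], "hand": 0.9}}

```text
clock: 48.62
tcp_pos: [0.5647, 0.0935, 0.1794]
orientation: [-180.0, -0.1, 156.5]
ft_force: [0.6, 0.4, 0.6]
opening: 0.0826
finger_force: 0.0
```

```bash
python3 - <<'E'
from h import *
t=cams.capture("top");s=cams.capture("scene")
crop(t,330,155,500,275,3.8,"pics/l1.png");crop(s,300,155,470,240,3.8,"pics/l2.png",20)
a=cv2.imread("pics/l1.png");b=cv2.imread("pics/l2.png")
o=np.vstack([a[:,:646],b[:,:646]])[:];o=cv2.resize(o,None,fx=.76,fy=.76,interpolation=cv2.INTER_AREA);print(o.shape)
cv2.imwrite("pics/l.png",o[:600])
E
```

```text
(592, 491, 3)
```

View pics/l.png

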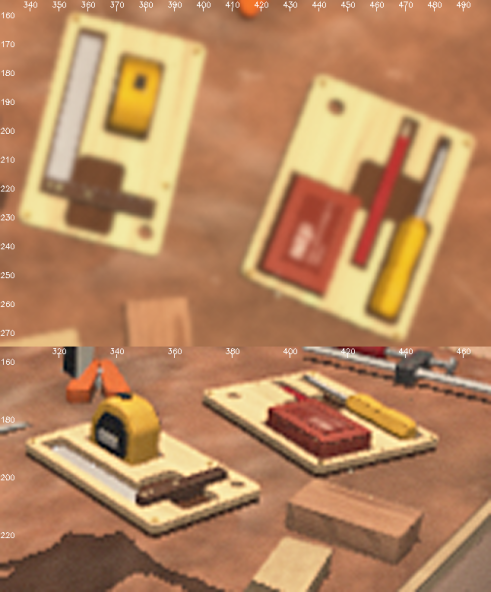

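All five items lie in their recesses, the tin around (435,235) and the screwdriver around (465,235). The block and offcut haven't moved. Handing in.

```bash
python3 -c "
from bench import bot
print(bot.hand_in())"
```

```text
the job is handed in; nothing more can be done
None
```

I put all five items in their recesses, let go of them, and handed the job in at about 49 s; hand-in gave no verdict, but the last pictures showed every item seated and the sanding block and offcut in place (the chisel was outside that final view, and the arm never went near it).

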